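# Tuck the copper flashing under the lapped shingles and hold it down

## Task

Pick up the long copper flashing and slip its flat apron under the lapped course of shingles above the ventilator opening in the dovecote roof: square to the course, centred on the opening, pushed home, and without lifting the shingles. The job ends with your hand still on it: finish while holding the flashing there, pressed firmly flat on the roof board so that it could be nailed. Leave the short piece of flashing and the other things on the bench where they are.

Things in the scene. Friction and masses are not known exactly. Their poses are not given: they have to be found in the camera images.
- flashing: long copper flashing, L of 2.5 mm sheet, 150 mm long (y), 180 g, lying apron flat, upstand upright. Origin: underside of the fold, mid-length; x points from the fold across the 80 mm apron to the free edge to be tucked in, z up. The upstand is 42 mm high; its top 14 mm is a hem 9 mm thick, to be pinched across x from above. In place, a push of about 10 N holds it firmly
- flashing_hem (a point): centre of the long flashing's hem, mid-length, 35 mm above its underside and 1.25 mm ahead of the origin in x; axes as the flashing's
- flashing_edge (a point): middle of the free edge of the long flashing's apron, on its underside, 80 mm ahead of the fold in x; axes as the flashing's
- short_piece: a bystander: a copper flashing of the same section but only 80 mm long, not the one wanted; origin and axes as for the long one
- roof: dovecote roof panel, 300 x 300 mm, level and fast on the bench; top of its plywood board 40 mm above the bench. Origin on the bench below its middle; x up-slope, z up. Opening through the board: x -110 to -20, y -60 to 60 mm. Shingles flank it beyond y = -85 and 85 mm (to 16 mm above the board), a cut row lies below it (x under -112 mm); the board between is bare up to the lapped course
- tuck_line (a point): on the board's top under the middle of the butts (lower edge) of the lapped course: roof x = 35, z = 40 mm, roof's axes. Underside of the shingles 7.5 mm above the board here, 5.4 mm at 33 mm up-slope, where a hidden 4.5 mm batten stops the apron's edge: home, its fold then 47 mm down-slope of here, 8 mm up-slope of the opening. Shingle tops up to 22 mm above the board
- shingle_left (a joint): lift of the left of the three lapped shingles above the opening (60 mm wide each, 90 mm long, nailed at the head), rad: 0 lying down, 0.05 is 4.5 mm up at the butt; springs back, about 2 N at the butt lifts it that far
- shingle_middle (a joint): the same for the middle one
- shingle_right (a joint): the same for the right one
- mallet: bystander: wooden mallet, 240 mm long, lying left of the roof panel on the robot's side; origin on the bench below its handle
- nail_tin: bystander: open round steel tin of copper nails, 66 mm across, 45 mm high; origin under its centre
- file: bystander: flat file with a wooden handle, 300 mm long, lying on the bench; origin on the bench near its middle
- bench_block: bystander: square steel block 75 x 75 x 22 mm; origin under its centre
- spare_shingles: bystander: stack of four spare shingles, 115 x 60 x 24 mm; origin under its centre
Things that resemble listed ones, but are neither listed nor needed, are in the scene too. Leave any blue look-alike of the flashing alone.

How it is judged:
By the outcome, as a careful person would: the job done as asked, in the order asked, and still so for the second after the job is handed in, while the arm keeps its last pose, push and grip.
It also fails if it takes over 35 s, if anything falls off the work surface, if the arm or the gripper's body presses on something with over 40 N, if the wrist force passes 120 N, or if a joint passes its speed limit or range.

## Robot

A 7-joint arm with a two-finger parallel gripper is mounted at the origin on the work surface. World frame = base frame: x ahead of the robot, y to its left, z up, the work surface at z = 0. Lengths are in m, angles in rad, forces in N, time in s.
With the tool pointing down it reaches from about 0.35 to 0.9 m from the base axis. Payload 19.9 kg.
Tool frame: the origin (TCP) lies midway between the tips of the shut fingers; the grasp point (between the pads) lies 19 mm behind it; y points along the fingers, z is the direction in which the jaws open and shut, and the axes are right-handed (so a half turn about y gives the same grasp; the last joint's range is limited). The gripper opens to 94 mm and grips with 3 to 60 N. Pads are 16 mm wide; open, the fingers measure 119 mm over their backs; the gripper's body (75 mm by 177 mm) begins 78 mm behind the grasp point.
Start: joints at [-1.272, 0.417, -0.01, 1.614, 0.005, 1.111, -0.053], TCP at [0.208, 0.589, 0.205] pointing down, gripper open.
Joint ranges: [-2.81, 2.81], [-0.39, 2.02], [-1.27, 1.25], [0.06, 2.57], [-1.19, 4.33], [0.19, 2], [-2.82, 2.82]. Speed limits (rad/s): [1.89, 1.89, 2.39, 2.39, 3.01, 3.01, 3.01].

## Interface

Orientations are given as a unit quaternion [x, y, z, w].
In Python, from station import read_state, get_image, close_job gives the robot as it stands.
- The arm moves only by the tool send_rows, never from a script. Its argument "steps" is a list of rows, each a list of 2 entries, a list of its own where there are three numbers: the shift along the tool's x, y, z in cm, then the turn, a rotation vector about the tool's x, y, z in degrees. In form: [[[x, y, z], [ax, ay, az]], ...]. A call has 1 to 12 rows; each row shifts and turns the commanded pose from where the row before left it, along the tool's axes as they then stand; what a row does not reach is not made up. A row lasts 1/12 s, in which the tool goes at most 41.7 mm and 7.16 degrees, less where a joint would pass 70% of its speed; a pose out of reach is approached as far as the arm can. A call is refused whole if a number of a shift passes 4.17 or a number of a turn 7.16, either way. A call with a gripper value outside its range is refused whole. "claw" is the finger opening in cm, from 0 to 9.4, set as the call begins (left out, the last holds). The fingers move at their own pace and stop on an object; "grip_force" is the grip in N (left out, the last holds). Time passes only in rows, so rows that do not move let the fingers close. It gives the time, the measured TCP pose, the force and the opening at its end, in the units of the state.
- read_state(): the state, without advancing time (a new reading comes with each control period).
- get_image(name): name is "scene" or "top" or "wrist"; returns a dict with "frame" (420x560x3 uint8, blue, green, red), "intrinsics" (3x3 intrinsics, pixels), "k1" (the pictures are not rectified: a ray, as slopes to the right and down, at radius r is drawn at 1 + k1 r^2 times it, then the intrinsics apply), "rvec" (rotation vector, rad) and "tvec" (3), from world to camera coordinates, as OpenCV has them. Camera axes: x right, y down, z forward; pixel columns grow to the right and rows downward; lengths in m; the calibration is good to about 2 mm. A picture is of the moment at which its call begins. There is no depth.
- close_job(): hands the job in, once; it reports no verdict.
The state is a dict: "time_s": time; "q": joint angles; "joint_velocities": joint speeds; "joint_efforts": joint torques, N m; "tcp_pos": TCP position; "tcp_rot": TCP orientation; "force": force on the tool from outside, world axes, zero at the start; "torque": the same for the moment, N m; "gripper_width": finger opening in m.
Only numpy, scipy, OpenCV 4.12 (cv2) and the standard library are available. Lean on these libraries where they do the work, as an engineer would, in place of code of your own. Each camera call takes 0.05 s, during which the arm holds its last target. There are 200 camera calls.

## Working session

There is one attempt and no reset: what is moved stays moved. The work goes in short steps, Python scripts to look and compute and a tool call to move; the robot and the scene stay as the last step left them, time stands still between calls to the robot, and variables do not carry over. Pictures are saved under pics/ and viewed, about 8 in all and at most 12, crops included, and the job is handed in when it is done.

Besides the shell and the picture viewer there is one more tool, called as name([rows], argument=value, ...), one row to a line, values as JSON. send_rows: Moves the arm, as the interface text tells. Its arguments: {"type":"object","properties":{"steps":{"type":"array"},"claw":{"type":"number"},"grip_force":{"type":"number"}},"required":["steps"]}

```bash
ls; mkdir -p pics; cat > h.py <<'E'
import numpy as np,cv2
from station import read_state,get_image
from scipy.spatial.transform import Rotation as R
def cam(d):
    M=cv2.Rodrigues(np.array(d["rvec"],float))[0];return M,np.array(d["tvec"],float).ravel(),np.array(d["intrinsics"]),float(d["k1"])
def ray(d,u,v):
    M,t,K,k=cam(d)
    xd=np.array([(u-K[0,2])/K[0,0],(v-K[1,2])/K[1,1]]);x=xd.copy()
    for _ in range(20): x=xd/(1+k*(x@x))
    return -M.T@t, M.T@np.array([x[0],x[1],1])
def onz(d,u,v,z):
    o,r=ray(d,u,v);return o+r*(z-o[2])/r[2]
def proj(d,P):
    M,t,K,k=cam(d);p=M@np.array(P,float)+t;x=p[:2]/p[2];x=x*(1+k*(x@x));return K[:2,:2]@x+K[:2,2]
def grab(n,f):
    d=get_image(n);cv2.imwrite("pics/"+f,d["frame"]);np.save("pics/"+f+".npy",d,allow_pickle=True);return d
def load(f): return np.load("pics/"+f+".npy",allow_pickle=True).item()
E
python3 - <<'E'
from h import *
np.set_printoptions(precision=4,suppress=True)
a=grab("top","t0.png");b=grab("scene","s0.png")
cv2.imwrite("pics/t0b.png",cv2.resize(a["frame"],(800,600),interpolation=cv2.INTER_CUBIC))
cv2.imwrite("pics/s0b.png",cv2.resize(b["frame"],(800,600),interpolation=cv2.INTER_CUBIC))
for d in(a,b):
    M,t,K,k=cam(d);print(-M.T@t,M[2],K[0],k)
s=read_state();print(s)
print(R.from_quat(s["tcp_rot"]).as_matrix())
E
```

```text
pics
[ 0.2206 -0.094   1.6218] [ 0.2065  0.0062 -0.9784] [503.8926   0.     282.2459] -0.19094222243377437
[1.4165 0.2625 1.0719] [-0.64   -0.2404 -0.7298] [428.9398   0.     283.3899] -0.02080727179125481
{'time_s': 0.1, 'q': array([-1.2725,  0.4179, -0.0103,  1.6141,  0.0047,  1.1107, -0.053 ]), 'joint_velocities': array([ 0.0002, -0.0018, -0.0016, -0.0004, -0.0007,  0.0003, -0.0002]), 'joint_efforts': array([  0.0016, -85.2568,   0.6401, -42.6685,  -0.0489,   0.0164,
         0.0001]), 'tcp_pos': array([0.2082, 0.5889, 0.2049]), 'tcp_rot': array([ 0.6973, -0.1196,  0.1195, -0.6965]), 'force': array([ 0.4773,  0.0436, -0.6932]), 'torque': array([-0.0052, -0.0092,  0.0065]), 'gripper_width': 0.09370939028350363}
[[ 0.9429 -0.0003  0.3332]
 [-0.3332 -0.0011  0.9429]
 [ 0.0001 -1.     -0.0011]]
```

View pics/t0b.png

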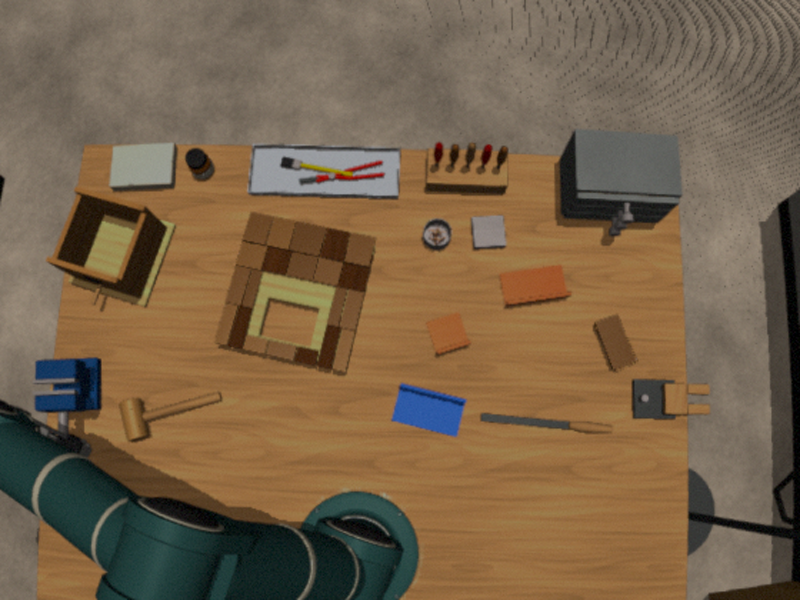

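View pics/s0b.png

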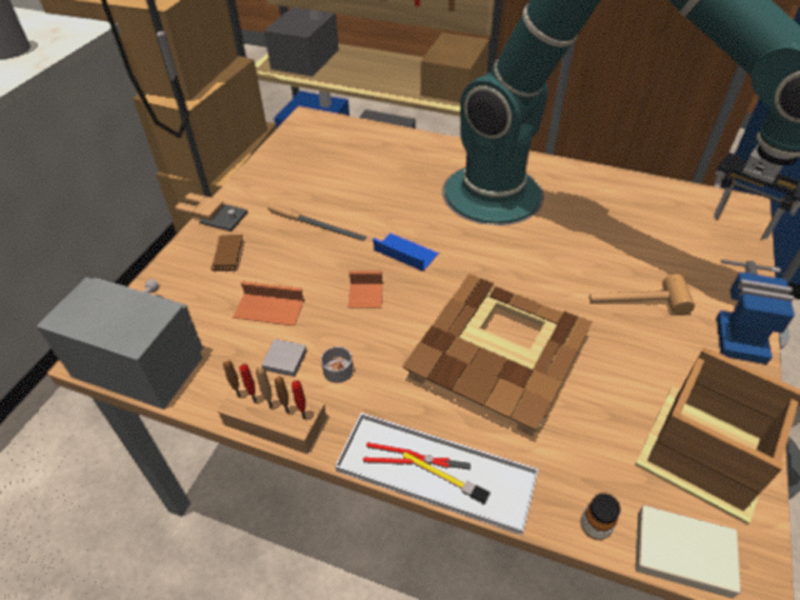

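Copper candidates in the top view (800x600): long copper at (535,286), short copper at (447,333), blue look-alike at (428,410). By the description it's the long copper one. Its upstand is on the robot side. The roof is at (298,292), with the opening toward the robot and the lapped course up-image.

```bash
python3 - <<'E'
from h import *
np.set_printoptions(precision=4,suppress=True)
a=load("t0.png");f=a["frame"];s=560/800
h=cv2.cvtColor(f,cv2.COLOR_BGR2HSV)
m=cv2.inRange(h,(3,150,90),(12,255,255))
for c in cv2.findContours(m,0,2)[0]:
    if cv2.contourArea(c)>80:
        r=cv2.minAreaRect(c);print("copper",r)
        print(np.array([onz(a,*p,0.0025)[:2] for p in cv2.boxPoints(r)]))
# roof corners (top, ~z .055), opening corners in z .04
for n,z,ps in (("roof",.05,[(252,214),(377,237),(345,373),(217,345)]),("open",.04,[(263,299),(325,309),(317,349),(257,337)]),("boardcut",.04,[(257,275),(335,289)])):
    print(n,np.array([onz(a,u*s,v*s,z)[:2] for u,v in ps]))
w=f[180:230,330:410];
cv2.imwrite("pics/crop1.png",np.hstack([cv2.resize(f[175:255,290:410],(600,400),interpolation=cv2.INTER_CUBIC)]))
E
```

```text
copper ((313.5000305175781, 233.5), (22.768400192260742, 24.03331184387207), 71.56504821777344)
[[ 0.5162 -0.1386]
 [ 0.5442 -0.2127]
 [ 0.4734 -0.2377]
 [ 0.4459 -0.1641]]
copper ((374.3160095214844, 198.78546142578125), (22.44084358215332, 46.949005126953125), 81.38435363769531)
[[ 0.6415 -0.3046]
 [ 0.6721 -0.4618]
 [ 0.5961 -0.4722]
 [ 0.5665 -0.3163]]
roof [[ 0.7501  0.2739]
 [ 0.7038 -0.0188]
 [ 0.3908  0.0377]
 [ 0.4412  0.3281]]
open [[0.552  0.2335]
 [0.5342 0.091 ]
 [0.4429 0.1037]
 [0.4645 0.2406]]
boardcut [[0.6074 0.2518]
 [0.581  0.0711]]
```

View pics/crop1.png

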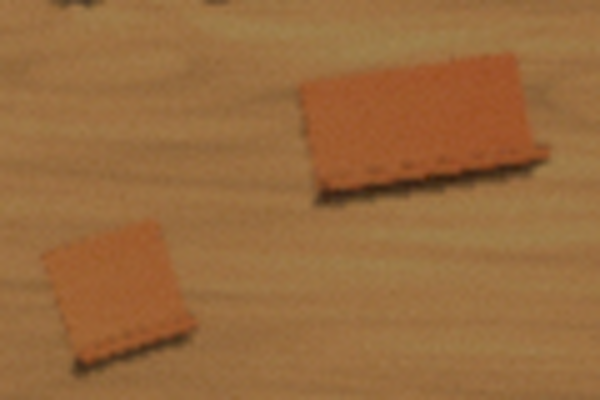

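The crop confirms it: the long piece is at crop (420,120) with its hem on the robot side and free edge away, and the short piece is at (120,295). Next I'll go over the roof for a closer look, then on to the flashing.

```bash
cat >> h.py <<'E'
np.set_printoptions(precision=4,suppress=True)
def Rd(yaw):
    z=np.array([np.cos(yaw),np.sin(yaw),0]);y=np.array([0,0,-1.]);return np.stack([np.cross(y,z),y,z],1)
def plan(pos,yaw,n,s=None):
    s=s or read_state();R0=R.from_quat(s["tcp_rot"]);w=(R0.inv()*R.from_matrix(Rd(np.radians(yaw)))).as_rotvec()/n
    A=sum((R0*R.from_rotvec(k*w)).as_matrix() for k in range(n))
    d=np.linalg.solve(A,np.array(pos)-s["tcp_pos"]);print(n,"rows: cm",d*100,"deg",np.degrees(w))
E
python3 - <<'E'
from h import *
d=grab("wrist","w0.png");s=read_state();M,t,K,k=cam(d);T=R.from_quat(s["tcp_rot"]).as_matrix()
print("cam in tool",T.T@(-M.T@t-s["tcp_pos"]),"fwd",T.T@M[2],"right",T.T@M[0],K[0,0],k)
plan((.50,.16,.36),-10,24)
E
```

```text
cam in tool [-0.0756 -0.1784 -0.0001] fwd [ 0.2647  0.9643 -0.0001] right [ 0.0008 -0.0001  1.    ] 376.49310404513795 -0.03392782862559637
24 rows: cm [ 2.3486 -0.6456  0.0932] deg [0.0017 3.3555 0.0017]
```

```bash
python3 - <<'E'
from h import *
plan((.54,.20,.30),-10,22)
E
```

```text
22 rows: cm [ 2.4998 -0.4316  0.3674] deg [0.0019 3.6606 0.0018]
```

send_rows([
  [[2.5,-0.43,0.37],[0,3.66,0]],
  [[2.5,-0.43,0.37],[0,3.66,0]],
  [[2.5,-0.43,0.37],[0,3.66,0]],
  [[2.5,-0.43,0.37],[0,3.66,0]],
  [[2.5,-0.43,0.37],[0,3.66,0]],
  [[2.5,-0.43,0.37],[0,3.66,0]],
  [[2.5,-0.43,0.37],[0,3.66,0]],
  [[2.5,-0.43,0.37],[0,3.66,0]],
  [[2.5,-0.43,0.37],[0,3.66,0]],
  [[2.5,-0.43,0.37],[0,3.66,0]],
  [[2.5,-0.43,0.37],[0,3.66,0]],
])

```text
time_s: 1.07
tcp_pos: [0.4474, 0.4538, 0.2532]
tcp_rot: [0.612, -0.354, 0.354, -0.612]
force: [-0.4, -0.0, 0.1]
gripper_width: 0.0939
```

send_rows([
  [[2.5,-0.43,0.37],[0,3.66,0]],
  [[2.5,-0.43,0.37],[0,3.66,0]],
  [[2.5,-0.43,0.37],[0,3.66,0]],
  [[2.5,-0.43,0.37],[0,3.66,0]],
  [[2.5,-0.43,0.37],[0,3.66,0]],
  [[2.5,-0.43,0.37],[0,3.66,0]],
  [[2.5,-0.43,0.37],[0,3.66,0]],
  [[2.5,-0.43,0.37],[0,3.66,0]],
  [[2.5,-0.43,0.37],[0,3.66,0]],
  [[2.5,-0.43,0.37],[0,3.66,0]],
  [[2.5,-0.43,0.37],[0,3.66,0]],
  [[0,0,0],[0,0,0]],
])

```text
time_s: 2.07
tcp_pos: [0.5415, 0.1941, 0.3016]
tcp_rot: [0.451, -0.544, 0.545, -0.451]
force: [0.6, -0.2, 1.0]
gripper_width: 0.0939
```

```bash
python3 - <<'E'
from h import *
d=grab("wrist","w1.png");s=read_state();print(s["tcp_pos"],R.from_quat(s["tcp_rot"]).as_matrix()[:,2],s["time_s"])
cv2.imwrite("pics/w1b.png",cv2.resize(d["frame"],(800,600),interpolation=cv2.INTER_CUBIC))
plan((.57,-.35,.22),11,18)
E
```

```text
[0.5411 0.1969 0.3011] [ 0.9836 -0.1805  0.0011] 2.1167
18 rows: cm [3.0554 0.4501 0.1769] deg [-0.0037 -1.1887 -0.0009]
```

View pics/w1b.png

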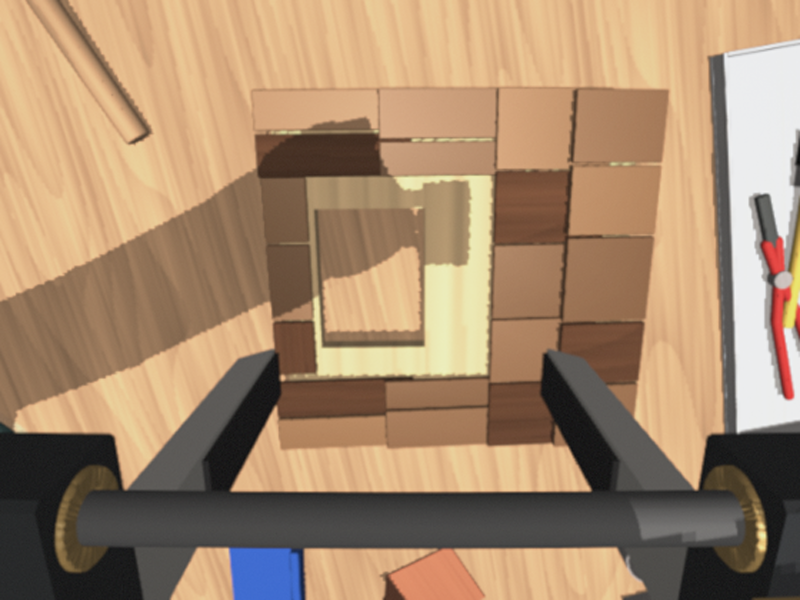

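The roof is seen clearly: opening corners (800 px) are about (316,209), (424,207), (424,346), (322,346), and the butts run from (492,176) to (489,377). I'll fit its edges.

```bash
python3 - <<'E'
from h import *
d=load("w1.png");g=cv2.GaussianBlur(d["frame"][:,:,1].astype(float),(3,3),0)
s=.7
def fit(p,q,r,z,name,ax):  # edge between pixel ends p,q (800 scale), search +-r px(420) along ax
    pts=[]
    for a in np.linspace(.12,.88,30):
        u,v=(np.array(p)*(1-a)+np.array(q)*a)*s
        o=np.arange(-r,r+.01,.25)
        x=(u+o if ax==0 else u+0*o).astype(np.float32);y=(v+o if ax==1 else v+0*o).astype(np.float32)
        pr=cv2.remap(g.astype(np.float32),x[None],y[None],cv2.INTER_CUBIC)[0];k=np.argmax(np.abs(np.gradient(pr)))
        pts.append(onz(d,x[k],y[k],z)[:2])
    pts=np.array(pts);vx,vy,cx,cy=cv2.fitLine(pts.astype(np.float32),cv2.DIST_HUBER,0,.001,.001).ravel()
    n=np.array([-vy,vx]);e=(pts-[cx,cy])@n
    print(name,"dir deg",np.degrees(np.arctan2(vy,vx)),"pt",cx,cy,"rms mm",1000*np.median(abs(e)));return np.array([cx,cy]),np.array([vx,vy])
fit((424,207),(424,346),4,.04,"open up",0)
fit((316,209),(322,346),4,.04,"open down",0)
fit((424,346),(322,346),4,.04,"open right",1)
fit((424,207),(316,209),4,.04,"open left",1)
fit((492,176),(490,377),4,.0475,"butt",0)
fit((490,377),(316,378),4,.04,"flank right",1)
fit((490,176),(306,178),4,.056,"flank left",1)
E
```

```text
open up dir deg 79.61945 pt 0.5501305 0.16569553 rms mm 0.0009632945331200779
open down dir deg 80.052376 pt 0.45890042 0.16659617 rms mm 0.22148444350991325
open right dir deg -9.20279 pt 0.5045562 0.11315381 rms mm 0.23848250052295406
open left dir deg -10.360457 pt 0.51755947 0.23152968 rms mm 0.13873064788513098
butt dir deg 79.35834 pt 0.6053579 0.16952246 rms mm 0.3186356916597429
flank right dir deg -10.391135 pt 0.5248689 0.08101074 rms mm 0.4143074606397889
flank left dir deg -10.720963 pt 0.53998876 0.25435364 rms mm 0.08407541412942672
```

send_rows([
  [[3.05,0.45,0.18],[0,-1.19,0]],
  [[3.05,0.45,0.18],[0,-1.19,0]],
  [[3.05,0.45,0.18],[0,-1.19,0]],
  [[3.05,0.45,0.18],[0,-1.19,0]],
  [[3.05,0.45,0.18],[0,-1.19,0]],
  [[3.05,0.45,0.18],[0,-1.19,0]],
  [[3.05,0.45,0.18],[0,-1.19,0]],
  [[3.05,0.45,0.18],[0,-1.19,0]],
  [[3.05,0.45,0.18],[0,-1.19,0]],
])

```text
time_s: 2.87
tcp_pos: [0.5313, -0.075, 0.2595]
tcp_rot: [-0.503, 0.497, -0.496, 0.504]
force: [-0.4, -0.3, -0.1]
gripper_width: 0.0937
```

send_rows([
  [[3.05,0.45,0.18],[0,-1.19,0]],
  [[3.05,0.45,0.18],[0,-1.19,0]],
  [[3.05,0.45,0.18],[0,-1.19,0]],
  [[3.05,0.45,0.18],[0,-1.19,0]],
  [[3.05,0.45,0.18],[0,-1.19,0]],
  [[3.05,0.45,0.18],[0,-1.19,0]],
  [[3.05,0.45,0.18],[0,-1.19,0]],
  [[3.05,0.45,0.18],[0,-1.19,0]],
  [[3.05,0.45,0.18],[0,-1.19,0]],
  [[0,0,0],[0,0,0]],
  [[0,0,0],[0,0,0]],
])

```text
time_s: 3.78
tcp_pos: [0.5734, -0.3464, 0.2182]
tcp_rot: [0.547, -0.449, 0.448, -0.546]
force: [-0.5, 0.0, -0.1]
gripper_width: 0.0941
```

```bash
python3 - <<'E'
from h import *
d=grab("wrist","w2.png");s=read_state();print(s["tcp_pos"],R.from_quat(s["tcp_rot"]).as_matrix()[:,2],s["time_s"])
cv2.imwrite("pics/w2b.png",cv2.resize(d["frame"],(800,600),interpolation=cv2.INTER_CUBIC))
E
```

```text
[ 0.5738 -0.345   0.2186] [ 0.9803  0.1974 -0.0006] 3.8333
```

View pics/w2b.png

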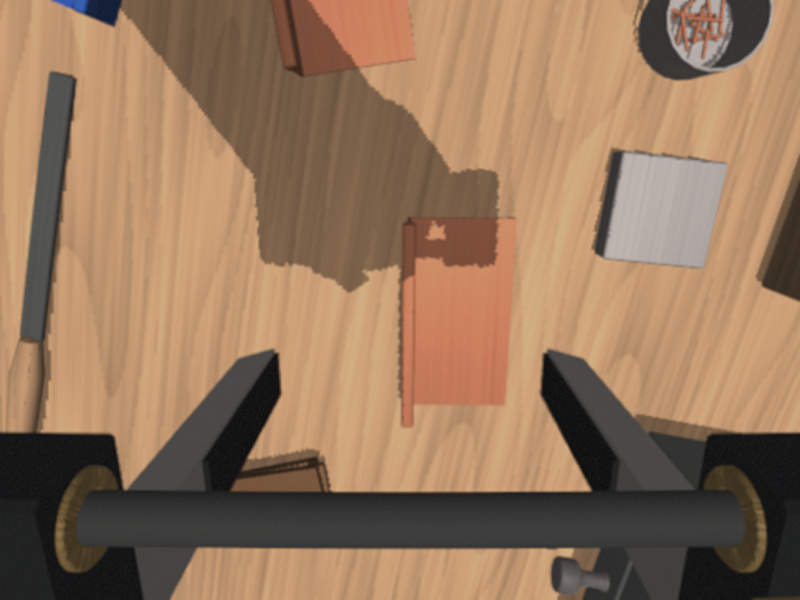

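The long flashing is seen from near: hem top strip at cols 404–414 and rows 220–426, free edge from (515,218) to (504,404). Fitting those.

```bash
python3 - <<'E'
from h import *
d=load("w2.png");s=.7
pp=lambda ps,z:np.array([onz(d,u*s,v*s,z)[:2] for u,v in ps])
hem=pp([(403.5,221),(414.5,221),(412.5,426),(402,426)],.042);print("hem",hem, "c",hem.mean(0))
ap=pp([(515,218),(505,404),(413,404)],.0025);print("apron",ap)
y=hem[0]-hem[3];print("yaw",np.degrees(np.arctan2(-y[0],y[1])),"len",np.linalg.norm(y))
y=hem[1]-hem[2];print("yaw",np.degrees(np.arctan2(-y[0],y[1])))
y=ap[0]-ap[1];print("yaw ap",np.degrees(np.arctan2(-y[0],y[1])),np.linalg.norm(y),"mid",(ap[0]+ap[1])/2)
h=cv2.cvtColor(d["frame"],cv2.COLOR_BGR2HSV);m=cv2.inRange(h,(0,90,40),(13,255,255))
g=d["frame"].astype(int);m=((g[:,:,2]-g[:,:,0]>70)&(g[:,:,2]>1.5*g[:,:,1])).astype(np.uint8);
e=[]
for v in range(160,278,3):
    r=np.where(m[v,270:375])[0]
    if len(r): e.append((v,270+r.min(),270+r.max()+1))
e=np.array(e);pe=np.array([onz(d,x-.5,v,.0025)[:2] for v,_,x in e]);c=np.polyfit(pe[:,1],pe[:,0],1);print("free edge yaw",np.degrees(np.arctan(-c[0])),np.polyval(c,-.38))
E
```

```text
hem [[ 0.5637 -0.3156]
 [ 0.5708 -0.3142]
 [ 0.5988 -0.4612]
 [ 0.5913 -0.4627]] c [ 0.5811 -0.3884]
apron [[ 0.6436 -0.3024]
 [ 0.6724 -0.4486]
 [ 0.5997 -0.463 ]]
yaw 10.639436087867447 len 0.14970840047130005
yaw 10.81239772152296
yaw ap 11.118860730611921 0.1490278861342065 mid [ 0.658  -0.3755]
free edge yaw 12.23488983862707 0.6577951022755636
```

```bash
python3 - <<'E'
from h import *
plan((.581,-.389,.075),10.8,8)
E
```

```text
8 rows: cm [ 0.5572  1.7949 -0.0175] deg [ 0.0046  0.073  -0.0045]
```

send_rows([
  [[0.56,1.8,-0.02],[0,0.07,0]],
  [[0.56,1.8,-0.02],[0,0.07,0]],
  [[0.56,1.8,-0.02],[0,0.07,0]],
  [[0.56,1.8,-0.02],[0,0.07,0]],
  [[0.56,1.8,-0.02],[0,0.07,0]],
  [[0.56,1.8,-0.02],[0,0.07,0]],
  [[0.56,1.8,-0.02],[0,0.07,0]],
  [[0.56,1.8,-0.02],[0,0.07,0]],
  [[0,0,0],[0,0,0]],
  [[0,0,0],[0,0,0]],
], claw=4)

```text
time_s: 4.67
tcp_pos: [0.5813, -0.3881, 0.0752]
tcp_rot: [-0.545, 0.451, -0.45, 0.545]
force: [-1.2, -0.6, 0.7]
gripper_width: 0.0402
```

```bash
python3 - <<'E'
from h import *
plan((.581,-.389,.016),10.8,5)
d=grab("wrist","w3.png")
cv2.imwrite("pics/w3b.png",cv2.resize(d["frame"],(800,600),interpolation=cv2.INTER_CUBIC))
E
```

```text
5 rows: cm [ 0.0164  1.183  -0.0082] deg [ 0.0063  0.0238 -0.0111]
```

View pics/w3b.png

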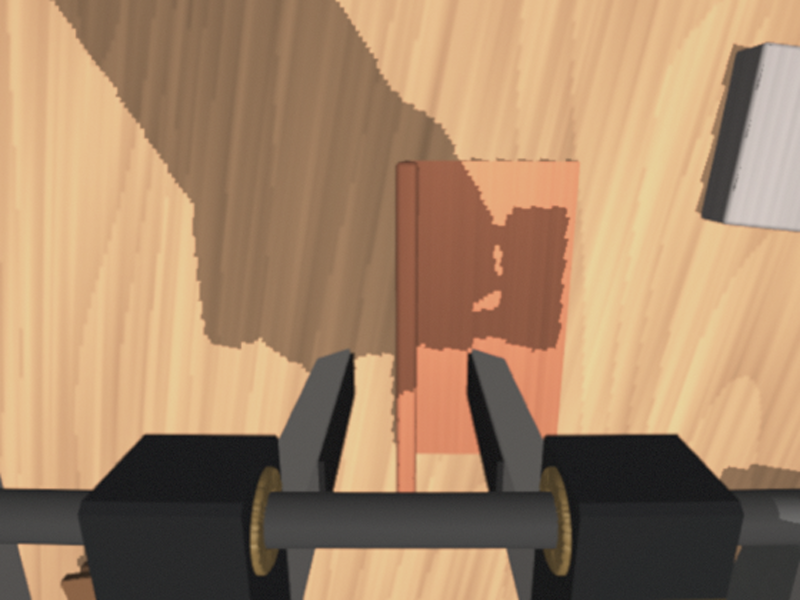

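The hem (cols 397–417) lies centred between the fingers (353, 470). Descend and grip.

send_rows([
  [[0.02,1.18,0],[0,0,0]],
  [[0.02,1.18,0],[0,0,0]],
  [[0.02,1.18,0],[0,0,0]],
  [[0.02,1.18,0],[0,0,0]],
  [[0,1.18,0],[0,0,0]],
  [[0,0,0],[0,0,0]],
  [[0,0,0],[0,0,0]],
])

```text
time_s: 5.3
tcp_pos: [0.5808, -0.3902, 0.0152]
tcp_rot: [0.545, -0.451, 0.45, -0.545]
force: [0.1, 0.5, 0.2]
gripper_width: 0.0399
```

send_rows([
  [[0,0,0],[0,0,0]],
  [[0,0,0],[0,0,0]],
  [[0,0,0],[0,0,0]],
  [[0,0,0],[0,0,0]],
  [[0,0,0],[0,0,0]],
  [[0,0,0],[0,0,0]],
  [[0,0,0],[0,0,0]],
  [[0,0,0],[0,0,0]],
], claw=0, grip_force=50)

```text
time_s: 5.97
tcp_pos: [0.5814, -0.3905, 0.0164]
tcp_rot: [0.545, -0.45, 0.451, -0.545]
force: [-1.5, 0.3, 5.3]
gripper_width: 0.0088
```

send_rows([
  [[0,-1,0],[0,0,0]],
  [[0,-2,0],[0,0,0]],
  [[0,-3,0],[0,0,0]],
  [[0,-3,0],[0,0,0]],
  [[0,-3,0],[0,0,0]],
  [[0,-1,0],[0,0,0]],
  [[0,0,0],[0,0,0]],
])

```text
time_s: 6.55
tcp_pos: [0.5823, -0.3911, 0.1493]
tcp_rot: [-0.545, 0.449, -0.452, 0.545]
force: [-0.3, -0.1, -1.9]
gripper_width: 0.009
```

```bash
python3 - <<'E'
from h import *
s=read_state();print(s["time_s"],s["tcp_pos"],s["gripper_width"])
# target: pre-insertion; flashing fold 110 mm below tuck, hem centre +1.25
a=np.radians(-10.45);X=np.array([np.cos(a),np.sin(a)]);T=np.array([.6034,.1552])
print("pre",T-X*.0988)   # free edge 20mm before tuck
p=T-X*.0988
plan((p[0],p[1],.115),-10.45,20)
E
```

```text
6.55 [ 0.5823 -0.3911  0.1493] 0.00902267074163926
pre [0.5062 0.1731]
20 rows: cm [-2.8422  0.1671 -0.3457] deg [-0.0109  1.0663  0.0061]
```

send_rows([
  [[-1.4,0.08,-0.17],[0,0.53,0]],
  [[-2.84,0.17,-0.35],[0,1.07,0]],
  [[-2.84,0.17,-0.35],[0,1.07,0]],
  [[-2.84,0.17,-0.35],[0,1.07,0]],
  [[-2.84,0.17,-0.35],[0,1.07,0]],
  [[-2.84,0.17,-0.35],[0,1.07,0]],
  [[-2.84,0.17,-0.35],[0,1.07,0]],
  [[-2.84,0.17,-0.35],[0,1.07,0]],
  [[-2.84,0.17,-0.35],[0,1.07,0]],
  [[-2.84,0.17,-0.35],[0,1.07,0]],
  [[-2.84,0.17,-0.35],[0,1.07,0]],
])

```text
time_s: 7.47
tcp_pos: [0.5135, -0.0965, 0.1269]
tcp_rot: [-0.499, 0.502, -0.501, 0.498]
force: [0.4, -0.4, -1.0]
gripper_width: 0.0086
```

send_rows([
  [[-2.84,0.17,-0.35],[0,1.07,0]],
  [[-2.84,0.17,-0.35],[0,1.07,0]],
  [[-2.84,0.17,-0.35],[0,1.07,0]],
  [[-2.84,0.17,-0.35],[0,1.07,0]],
  [[-2.84,0.17,-0.35],[0,1.07,0]],
  [[-2.84,0.17,-0.35],[0,1.07,0]],
  [[-2.84,0.17,-0.35],[0,1.07,0]],
  [[-2.84,0.17,-0.35],[0,1.07,0]],
  [[-2.84,0.17,-0.35],[0,1.07,0]],
  [[-1.4,0.08,-0.17],[0,0.53,0]],
  [[0,0,0],[0,0,0]],
  [[0,0,0],[0,0,0]],
])

```text
time_s: 8.47
tcp_pos: [0.504, 0.1733, 0.1109]
tcp_rot: [-0.453, 0.543, -0.543, 0.452]
force: [-0.2, -1.0, -1.5]
gripper_width: 0.0087
```

```bash
python3 - <<'E'
from h import *
d=grab("wrist","w4.png");s=read_state();print(s["time_s"],s["tcp_pos"],R.from_quat(s["tcp_rot"]).as_matrix(),s["force"])
cv2.imwrite("pics/w4b.png",cv2.resize(d["frame"],(800,600),interpolation=cv2.INTER_CUBIC))
E
```

```text
8.5167 [0.5043 0.1723 0.1112] [[-0.1824 -0.0013  0.9832]
 [-0.9832 -0.0013 -0.1824]
 [ 0.0015 -1.     -0.0011]] [-0.6784 -0.4562 -1.8113]
```

View pics/w4b.png

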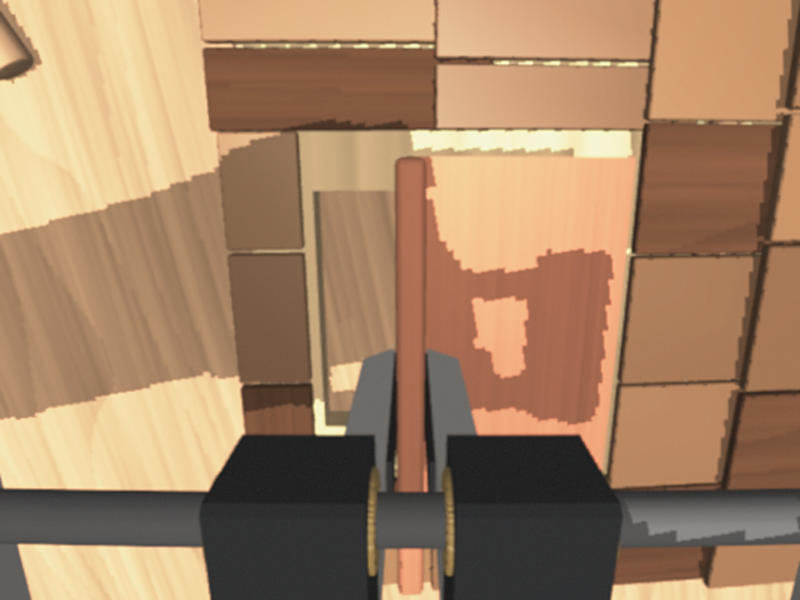

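The flashing is held level over the opening: hem left end at (411,158), free edge from (637,155) to (606,470), just short of the butts. I'll measure how it sits in the hand.

```bash
python3 - <<'E'
from h import *
d=load("w4.png");s=.7;t=np.array([.5043,.1723,.1112]);u=t[2]-.016
a=np.radians(-10.45);X=np.array([np.cos(a),np.sin(a)]);Y=np.array([-X[1],X[0]])
def f(p,z):
    q=onz(d,p[0]*s,p[1]*s,z)[:2]-t[:2];return np.array([q@X,q@Y])*1000
for n,p,z in (("hemL l",(396,160),u+.042),("hemL r",(426,160),u+.042),("hemR l",(398,594),u+.042),("hemR r",(425,594),u+.042),
 ("apronL",(637,155),u+.0025),("apron lower",(606,470),u+.0025)): print(n,f(p,z))
# apron free edge by colour
d1=load("w1.png")
# recheck roof in this view
o=np.array([.6034,.1552])-t[:2];print("tuck rel tcp",o@X*1000,o@Y*1000)
for n,p,z in (("open left-down",(317,191),.04),("buttsL",(645,130),.0475),("open rd",(328,425),.04)):print(n,f(p,z))
E
```

```text
hemL l [-3.1286 75.375 ]
hemL r [ 5.103  75.3727]
hemR l [ -3.5424 -71.2363]
hemR r [  5.9027 -71.2324]
apronL [79.3812 76.7112]
apron lower [ 80.6696 -47.5267]
tuck rel tcp 100.55783777303137 1.1581288411576454
open left-down [-41.871   60.1796]
buttsL [102.3648  86.9785]
open rd [-41.7173 -58.3513]
```

send_rows([
  [[0.02,0.7,0],[0,0,0]],
  [[0.02,0.8,0],[0,0,0]],
  [[0.02,0.8,0],[0,0,0]],
  [[0.02,0.8,0],[0,0,0]],
  [[0.01,0.8,0],[0,0,0]],
  [[0,0.7,0],[0,0,0]],
  [[0,0.4,0],[0,0,0]],
  [[0,0.1,0],[0,0,0]],
  [[0,0,0],[0,0,0]],
  [[0,0,0],[0,0,0]],
  [[0,0,0],[0,0,0]],
])

```text
time_s: 9.43
tcp_pos: [0.505, 0.1723, 0.0615]
tcp_rot: [0.452, -0.544, 0.544, -0.452]
force: [0.5, 1.0, -2.3]
gripper_width: 0.0081
```

```bash
python3 - <<'E'
from h import *
d=grab("wrist","w5.png");s=read_state();print(s["time_s"],s["tcp_pos"],R.from_quat(s["tcp_rot"]).as_matrix(),s["force"])
cv2.imwrite("pics/w5b.png",cv2.resize(d["frame"],(800,600),interpolation=cv2.INTER_CUBIC))
E
```

```text
9.4833 [0.505  0.1724 0.0615] [[-0.1825  0.0006  0.9832]
 [-0.9832  0.0003 -0.1825]
 [-0.0004 -1.      0.0005]] [-0.1044  0.7992 -2.4292]
```

View pics/w5b.png

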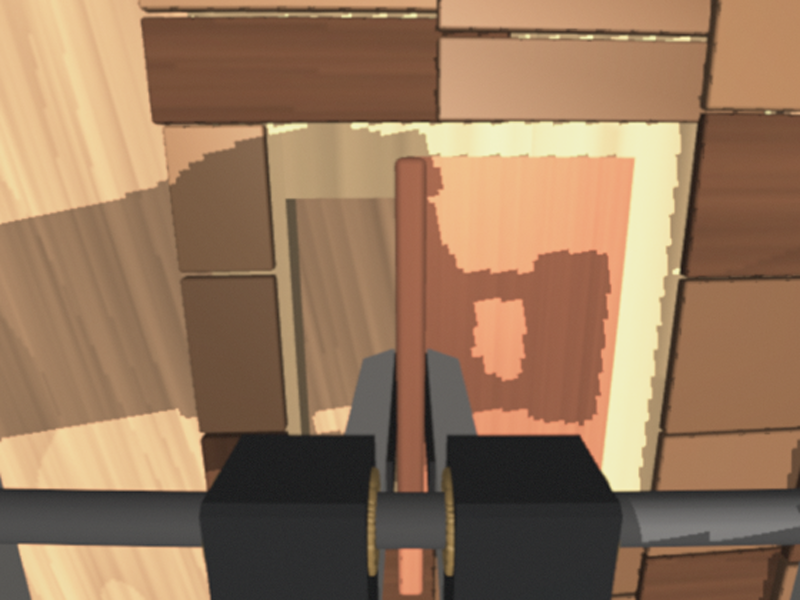

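The free edge runs from (634,157) to (604,470) and the butts from (695,122) to (655,490), nearly parallel, with bare board between. I'll fit both lines in this one view.

```bash
python3 - <<'E'
from h import *
d=load("w5.png");g=d["frame"].astype(np.float32);t=np.array([.505,.1724,.0615]);u=t[2]-.016
a=np.radians(-10.45);X=np.array([np.cos(a),np.sin(a)]);Y=np.array([-X[1],X[0]])
def f(x,y,z):
    q=onz(d,x,y,z)[:2]-t[:2];return q@X*1000,q@Y*1000
sub=lambda ch,rng,v:(lambda pr:rng[0]+np.argmax(np.abs(np.diff(pr)))+.5)(ch[v,rng[0]:rng[1]])
gb=cv2.GaussianBlur(g[:,:,0],(3,3),0) # blue: copper vs pale board
A=[];B=[]
gr=cv2.GaussianBlur(g[:,:,2],(3,3),0)
for v in range(118,325,4):
    fr=v/ .7
    ca=(634-(fr-157)*30/313)*.7; cb=(694-(fr-122)*40/368)*.7
    A.append(f(sub(gb,(int(ca)-7,int(ca)+8),v),v,u+.0025)); B.append(f(sub(gr,(int(cb)-7,int(cb)+8),v),v,.0475))
for n,P in(("edge",A),("butt",B)):
    P=np.array(P);m=np.ones(len(P),bool)
    for _ in range(4):
        c=np.polyfit(P[m,1],P[m,0],1);r=P[:,0]-np.polyval(c,P[:,1]);m=abs(r)<max(.8,2*np.median(abs(r)))
    print(n,"yaw rel",np.degrees(np.arctan(-c[0])),"x at y=0",c[1],"n",m.sum(),len(P),"med",np.median(abs(r)))
s=.7
print("apron left",f(560*s,157*s,u+.0025),"hem L",f(411*s,159*s,u+.042),"hem R",f(411*s,594*s,u+.042))
print("open left",f(340*s,199*s,.04),"flankL",f(560*s,122*s,.056))
E
```

```text
edge yaw rel -0.1329251366505435 x at y=0 79.31771292170485 n 52 52 med 0.13202110403252476
butt yaw rel 0.17939698309409965 x at y=0 100.69915720361323 n 51 52 med 0.13892622103971775
apron left (np.float64(53.36114973167541), np.float64(74.80594217677661)) hem L (np.float64(1.5512014300237862), np.float64(74.5700215737675)) hem R (np.float64(1.3307089385771562), np.float64(-72.47460533478562))
open left (np.float64(-24.44236683406716), np.float64(59.80892021352537)) flankL (np.float64(50.451374825752744), np.float64(86.01278439411259))
```

send_rows([
  [[0,0.1,0],[0,-0.1,0]],
  [[0,0.1,0],[0,-0.1,0]],
  [[0,0.1,0],[0,0,0]],
  [[0,0.1,0],[0,0,0]],
  [[0,0.1,0],[0,0,0]],
  [[0,0,0],[0,0,0]],
  [[0,0,0],[0,0,0]],
  [[0,0,0],[0,0,0]],
])

```text
time_s: 10.15
tcp_pos: [0.5047, 0.1722, 0.0564]
tcp_rot: [-0.453, 0.543, -0.543, 0.453]
force: [-3.1, -0.3, 5.5]
gripper_width: 0.0086
```

Touch-down at TCP z = 0.0564, as expected. I'll lift about 1.5 mm and slide in.

send_rows([
  [[0,-0.15,0],[0,0,0]],
  [[0,0,0.3],[0,0,0]],
  [[0,0,0.4],[0,0,0]],
  [[0,0,0.4],[0,0,0]],
  [[0,0,0.4],[0,0,0]],
  [[0,0,0.3],[0,0,0]],
  [[0,0,0.3],[0,0,0]],
  [[0,0,0.3],[0,0,0]],
  [[0,0,0.3],[0,0,0]],
  [[0,0,0],[0,0,0]],
  [[0,0,0],[0,0,0]],
])

```text
time_s: 11.07
tcp_pos: [0.5314, 0.1673, 0.0576]
tcp_rot: [0.453, -0.543, 0.543, -0.453]
force: [0.0, -0.1, -2.8]
gripper_width: 0.0086
```

```bash
python3 - <<'E'
from h import *
d=grab("wrist","w6.png");e=grab("scene","s6.png");s=read_state();print(s["time_s"],s["tcp_pos"],R.from_quat(s["tcp_rot"]).as_matrix()[:,2],s["force"],s["torque"])
p=proj(e,(.60,.155,.05)).astype(int);print(p)
c=e["frame"][p[1]-60:p[1]+60,p[0]-80:p[0]+80]
v=np.hstack([cv2.resize(d["frame"][60:360,240:540],(400,400)),cv2.resize(c,(400,400)[:2] if 0 else (400,300)) if 0 else cv2.resize(c[:, 20:140],(400,400),interpolation=cv2.INTER_CUBIC)])
cv2.imwrite("pics/v6.png",v)
E
```

```text
11.1667 [0.5312 0.1674 0.0576] [ 0.9838 -0.1791 -0.0001] [-0.2197  0.5683 -1.0845] [-0.0054  0.1159 -0.0165]
[345 245]
```

View pics/v6.png

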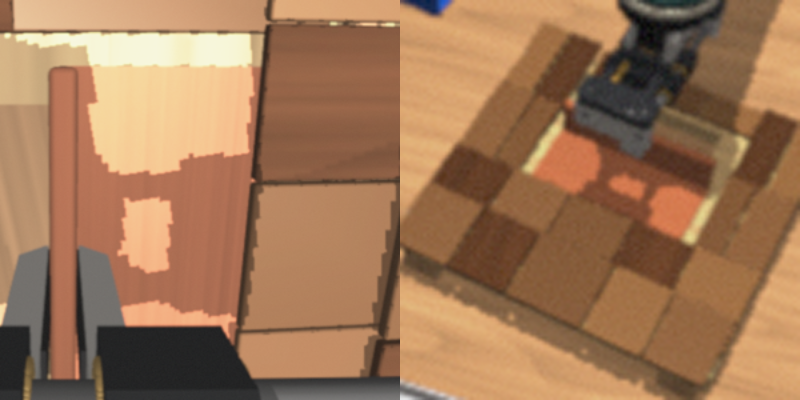

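The apron's edge is now under the butts (col ~255 of the left crop) with no lifting and no force. Continuing toward the batten.

send_rows([
  [[0,0,0.3],[0,0,0]],
  [[0,0,0.3],[0,0,0]],
  [[0,0,0.3],[0,0,0]],
  [[0,0,0.3],[0,0,0]],
  [[0,0,0.3],[0,0,0]],
  [[0,0,0.3],[0,0,0]],
  [[0,0,0.3],[0,0,0]],
  [[0,0,0.2],[0,0,0]],
  [[0,0,0],[0,0,0]],
  [[0,0,0],[0,0,0]],
])

```text
time_s: 12.0
tcp_pos: [0.554, 0.1632, 0.0576]
tcp_rot: [0.453, -0.543, 0.543, -0.453]
force: [-0.1, 0.1, -0.9]
gripper_width: 0.008
```

send_rows([
  [[0,0,0.1],[0,0,0]],
  [[0,0,0.1],[0,0,0]],
  [[0,0,0.1],[0,0,0]],
  [[0,0,0],[0,0,0]],
])

```text
time_s: 12.33
tcp_pos: [0.5571, 0.1627, 0.0577]
tcp_rot: [0.453, -0.543, 0.543, -0.453]
force: [-1.0, -0.0, -1.7]
gripper_width: 0.0083
```

```bash
python3 - <<'E'
from h import *
s=read_state();print(s["time_s"],s["tcp_pos"],R.from_quat(s["tcp_rot"]).as_matrix()[:,2],s["force"],s["torque"])
X=np.array([.9834,-.1814]);print("fold to tuck",(np.array([.6034,.1552])-s["tcp_pos"][:2])@X*1000+0)
E
```

```text
12.3333 [0.5571 0.1627 0.0577] [ 0.9838 -0.1792  0.0002] [-0.9956 -0.0115 -1.7212] [-0.048   0.0945 -0.0049]
fold to tuck 46.933958287987245
```

send_rows([
  [[0,0,0.05],[0,0,0]],
  [[0,0,0.05],[0,0,0]],
  [[0,0,0.05],[0,0,0]],
  [[0,0,0],[0,0,0]],
])

```text
time_s: 12.67
tcp_pos: [0.5575, 0.1625, 0.0575]
tcp_rot: [-0.454, 0.543, -0.542, 0.453]
force: [-5.2, 0.3, 1.5]
gripper_width: 0.0084
```

send_rows([
  [[0,0,0.05],[0,0,0]],
  [[0,0,0.05],[0,0,0]],
  [[0,0,0],[0,0,0]],
])

```text
time_s: 12.92
tcp_pos: [0.5574, 0.1626, 0.0572]
tcp_rot: [-0.454, 0.544, -0.542, 0.452]
force: [-13.2, 1.1, 5.3]
gripper_width: 0.009
```

The batten is reached (13 N push). Now pressing down onto the board.

send_rows([
  [[0,0.08,0],[0,0,0]],
  [[0,0.08,0],[0,0,0]],
  [[0,0.06,0],[0,0,0]],
  [[0,0.05,0],[0,0,0]],
  [[0,0,0],[0,0,0]],
  [[0,0,0],[0,0,0]],
])

```text
time_s: 13.42
tcp_pos: [0.5573, 0.1626, 0.0562]
tcp_rot: [-0.454, 0.544, -0.541, 0.452]
force: [-27.9, -1.1, 42.3]
gripper_width: 0.0087
```

```bash
python3 - <<'E'
from h import *
s=read_state();print(s["time_s"],s["tcp_pos"],R.from_quat(s["tcp_rot"]).as_matrix(),s["force"],s["torque"])
E
```

```text
13.4167 [0.5573 0.1626 0.0562] [[-0.1787 -0.0044  0.9839]
 [-0.9839  0.0013 -0.1787]
 [-0.0005 -1.     -0.0045]] [-27.8783  -1.1067  42.2928] [-0.4249  6.4462  0.0597]
```

Stiffer than expected, so I'll ease off on both axes.

send_rows([
  [[0,-0.06,-0.04],[0,0,0]],
  [[0,-0.04,-0.04],[0,0,0]],
  [[0,0,0],[0,0,0]],
  [[0,0,0],[0,0,0]],
  [[0,0,0],[0,0,0]],
  [[0,0,0],[0,0,0]],
])

```text
time_s: 13.92
tcp_pos: [0.5573, 0.1626, 0.0563]
tcp_rot: [-0.454, 0.544, -0.542, 0.452]
force: [-13.4, 0.1, 16.6]
gripper_width: 0.0085
```

```bash
python3 - <<'E'
from h import *
d=grab("wrist","w7.png");e=grab("scene","s7.png");s=read_state();print(s["time_s"],s["tcp_pos"],R.from_quat(s["tcp_rot"]).as_matrix(),s["force"],s["torque"])
cv2.imwrite("pics/w7b.png",cv2.resize(d["frame"],(800,600),interpolation=cv2.INTER_CUBIC))
E
```

```text
14.0167 [0.5573 0.1626 0.0563] [[-0.1788 -0.0026  0.9839]
 [-0.9839  0.0005 -0.1788]
 [-0.     -1.     -0.0026]] [-14.203   -0.8024  16.506 ] [-0.1528  3.1237  0.0019]
```

View pics/w7b.png

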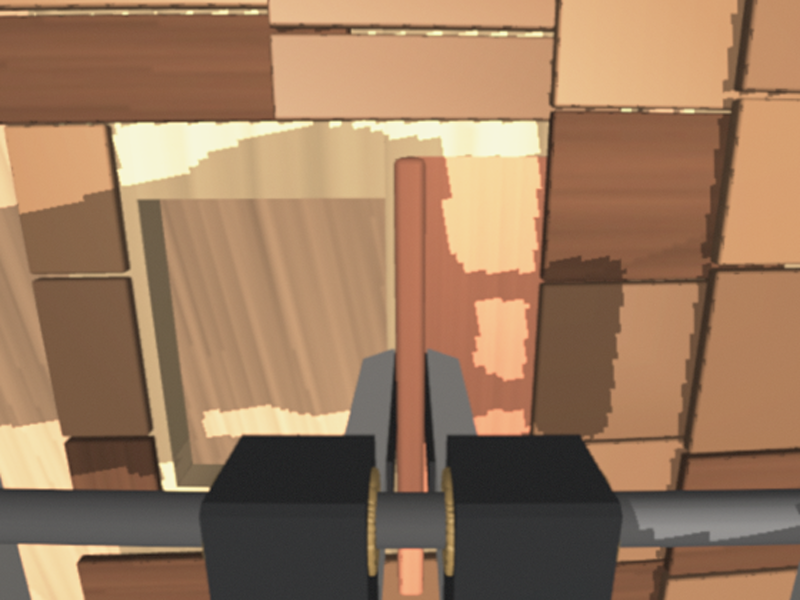

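Apron tucked: the hem is parallel to the butts, the opening is clear, and the shingles are lying down. Numeric check of squareness and centring:

```bash
python3 - <<'E'
from h import *
d=load("w7.png");g=d["frame"].astype(np.float32);t=np.array([.5573,.1626]);s=.7
a=np.radians(-10.45);X=np.array([np.cos(a),np.sin(a)]);Y=np.array([-X[1],X[0]])
def f(x,y,z):
    q=onz(d,x,y,z)[:2]-t;return q@X*1000,q@Y*1000
def row(u,v,z,ch=1,ax=1,r=6): # strongest edge along rows/cols near (u,v)@800
    u=int(u*s);v=int(v*s);G=cv2.GaussianBlur(g[:,:,ch],(3,3),0)
    if ax==1: k=v-r+np.argmax(abs(np.diff(G[v-r:v+r+1,u])))+.5;return f(u,k,z)
    k=u-r+np.argmax(abs(np.diff(G[v,u-r:u+r+1])))+.5;return f(k,v,z)
md=lambda L:np.median(np.array(L),0)
print("apron left end y",md([row(u,157,.0425,0) for u in range(455,535,6)])[1])
print("open left y",md([row(u,199,.04) for u in range(175,380,10)])[1])
print("open right",f(190*s,487*s,.04))
def line(p,q,z,ch,r):
    P=np.array([row(*(np.array(p)*(1-b)+np.array(q)*b),z,ch,0,r) for b in np.linspace(.05,.95,30)]);m=np.ones(30,bool)
    for _ in range(4):
        c=np.polyfit(P[m,1],P[m,0],1);e=abs(P[:,0]-np.polyval(c,P[:,1]));m=e<=max(.5,2*np.median(e))
    print("yaw rel",np.degrees(np.arctan(-c[0])),"x",c[1],m.sum())
line((396.5,180),(397,340),.082,2,4)      # hem down-slope edge
line((386,205),(387,345),.04,1,4)         # opening up-slope edge
line((548,170),(533,430),.0475,2,5)       # butts
print("hem ends",f(411*s,159*s,.082),f(411*s,594*s,.082))
E
```

```text
apron left end y 75.62462782684094
open left y 60.67274865351579
open right (np.float64(-91.25176530348223), np.float64(-58.96904022139607))
yaw rel -0.0280505197835013 x -3.575277477488844 30
yaw rel 0.13135208096556594 x -7.94044724794235 30
yaw rel 0.28248085277290935 x 47.383736727157135 28
hem ends (np.float64(1.3640186581644902), np.float64(74.70038454180528)) (np.float64(1.7027990749747874), np.float64(-72.64500699676505))
```

```bash
python3 -c "
from station import *
s=read_state();print(s['time_s'],s['force'],s['gripper_width']);print(close_job())"
```

```text
14.0167 [-14.20295407  -0.80242076  16.50595863] 0.00880897872408413
the job is handed in; nothing more can be done
None
```

I gripped the long copper flashing by its hem, slid its apron under the lapped course until it hit the batten, and handed the job in at 14.0 s. The hand is still on it, pressing down with about 17 N and up-slope with about 14 N.

| Check (last wrist picture) | Result |
|---|---|
| Centring | The apron's left end is 14.95 mm past the opening's edge; 15 mm is exact |
| Pushed home | The fold is about 8 mm up-slope of the opening and 47 mm below the butts, as specified |
| Squareness | The hem is within 0.16° of the opening's edge and 0.3° of the butts |
| Flat on the board | The tool height is 56.3 mm; first touch on the board was at 56.4 mm |
| Shingles | They look flat; I had no direct reading of their lift |

- **Weaker check:** the visible hem ends gave a centring about 1 mm different from the apron-end check. I trusted the apron end, because the hem's right end was hard to pick out.
- **Pressing too hard at first:** my first press reached about 42 N down and 28 N up-slope at the wrist for a moment, all through the gripped flashing, so I eased off. That is below the 120 N wrist limit. I don't think the 40 N limit applies, since it is for the arm or gripper body pressing on something, but I can't confirm it.
- **Other items on the bench:** I did not touch the short piece or any of the others.

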